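Find the socket that fits the tapping nut on a flow apparatus

ROBOT

A 6-joint arm with a two-finger parallel gripper is mounted at the origin on the work surface. World frame = base frame: x ahead of the robot, y to its left, z up, the work surface at z = 0. Lengths are in mm, angles in rad, forces in N, time in s.
With the tool pointing down it reaches from about 275 to 1000 mm from the base axis. Payload 8.4 kg.
Tool frame: the origin (TCP) lies at the very end of the fingers, on their centre line; the grasp point (between the pads) lies 19 mm behind it; z points along the fingers, y is the direction in which the jaws open and shut (so a half turn about z gives the same grasp; the last joint's range is limited). The gripper opens to 85 mm and grips with 20 to 120 N. Pads are 22 mm wide; open, the fingers measure 114 mm over their backs; the gripper's body (76 mm by 85 mm) begins 54 mm behind the grasp point. The pads swing forward as they close: fully open they stand 13 mm farther back than shut.
Start: joints at [-1.261, 0.353, 1.633, -0, 1.155, -0.002], TCP at [191.731, -594.867, 231.281] pointing down, gripper open.
Joint ranges: [-2.63, 2.63], [-0.92, 2.1], [0.06, 2.66], [-1.3, 4.44], [0, 2.69], [-3.02, 3.02]. Speed limits (rad/s): [2.22, 2.22, 2.79, 3.14, 3.14, 3.14].

INTERFACE

Orientations are given as [roll, pitch, yaw] about the fixed x, y, z axes, in that order (R = Rz(yaw) Ry(pitch) Rx(roll)).
In Python, from rig import r, vision gives the robot as it stands.
- The arm moves only by the tool move_arm, never from a script. Its argument "series" is text: rows parted by semicolons, each of 7 numbers parted by spaces: the closure, from -1 (fully open) to 1 (shut), then the shift along the tool's x, y, z in units of 40 mm (1.0 is 40 mm), then the turn, a rotation vector about the tool's x, y, z in degrees. In form: grip tx ty tz ax ay az; .... A call has 1 to 20 rows; each row shifts and turns the pose as measured when the row begins, along the tool's axes as they then stand; what a row does not reach is not made up. A row lasts 1/8 s, in which the tool goes at most 62.5 mm and 10.7 degrees, less where a joint would pass 70% of its speed; a pose out of reach is approached as far as the arm can. A call is refused whole if a number of a shift passes 1 or a number of a turn 10.7, either way. A call with a gripper value outside its range is refused whole. The fingers move at their own pace and stop on an object; "grip_force" is the grip in N (left out, the last holds). Time passes only in rows, so rows that do not move let the fingers close. It gives the time, the measured TCP pose, the force and the opening at its end, in the units of the state.
- r.sense(): the state, without advancing time (a new reading comes with each control period).
- vision.grab_frame(name): name is "scene" or "side" or "wrist"; returns the picture (420x560x3 uint8, red, green, blue); there is no depth.
- vision.camera_params(name): a dict with "fx", "fy", "cx", "cy" (pixels), "position" and "rotation" of the camera in the world. Camera axes: x right, y up, looking along -z (the intrinsics and any distortion apply to the point x, -y, -z); pixel columns grow to the right and rows downward; lengths in mm; the calibration is good to about 2 mm. A picture is of the moment at which its call begins: read the wrist's pose just before it. camera_params takes no time and is no camera call; for the wrist camera it gives the pose at the moment of the call.
- r.sign_off(): hands the job in, once; it reports no verdict.
The state is a dict: "clock": time; "qpos": joint angles; "qvel": joint speeds; "joint_efforts": joint torques, N m; "eef_pos": TCP position; "tcp_rot": TCP orientation; "contact_force": force on the tool from outside, world axes, zero at the start; "wrist_torque": the same for the moment, N m; "opening": opening from 0.0 (shut) to 1.0 (fully open).
Only numpy, scipy, OpenCV 4.12 (cv2) and the standard library are available. Lean on these libraries where they do the work, as an engineer would, in place of code of your own. Each camera call takes 0.05 s, during which the arm holds its last target. There are 200 camera calls.

TASK

One of the two look-alike larger sockets in the blue tray fits the brass hex nut on top of the grey flow-apparatus pipe, and only trying them on shows which: finish still gripping that one, pushed fully down over the nut with its rim on the boss. Stand a socket that does not fit back upright in the tray, leave the small one standing there, and do not disturb the other things on the bench. Do not let go at the end: the program finishes while the gripper holds the seated socket.

Things in the scene. Friction and masses are not known exactly. Their poses are not given: they have to be found in the camera images.
- nut_top (a point): Centre of the top face of the fixed brass hex nut on the grey pipe: 28 mm across flats, 16 tall, top 2 mm chamfered to 24.5 across flats; its top is 131 mm above the bench. Under it is a flat round boss 54 mm across, where a fully seated socket's rim rests, 16 mm below the nut's top. z up; x is the normal of a flat (repeats every 60 degrees).
- rig: The flow apparatus, fixed: white board 180 x 440 mm on feet with a grey pipe along its y. Origin on the bench below the nut. Pipe and collars 60-80 mm across from y -85 to 355 mm, then an elbow to +x for 110 mm. Highest parts: nut 131 mm, thin clear stub at y 180 mm 123 mm, collars 112 mm above the bench.
- socket_a_mid (a point): Centre of socket A, steel, 70 mm tall, 0.3-0.45 kg, bore down in the tray; looks just like B. Lower 36 mm round, 42 across; above it a solid hex drive end 32 across flats: grip that. Hex bore 25 deep, flats parallel to the drive end's. One of A, B has a bore 2 mm wider than the nut, the other 3.5 narrower, so it stops on the nut's top. Origin on the axis 35 mm over the rim; z up; x normal to a flat.
- socket_b_mid (a point): Centre of socket B, steel, 70 mm tall, 0.3-0.45 kg, bore down in the tray; looks just like A. Lower 36 mm round, 42 across; above it a solid hex drive end 32 across flats: grip that. Hex bore 25 deep, flats parallel to the drive end's. One of A, B has a bore 2 mm wider than the nut, the other 3.5 narrower, so it stops on the nut's top. Origin on the axis 35 mm over the rim; z up; x normal to a flat.
- socket_c_mid (a point): The centre of socket C, plainly smaller and much too small for the nut: 52 mm tall, round body 26 mm across, hexagonal drive end 20 mm across flats. Stands in the tray; leave it there. Origin on the axis, 26 mm above its rim; z up.
- tray_floor (a point): Centre of the floor of the blue plastic socket tray, fixed, 276 mm along its x by 88 mm along its y outside, floor 4 mm above the bench, walls 4 mm thick and 16 mm above the bench. Two dividers make three bays along x, about 87 by 80 mm inside, centred at x = -91, 0 and +91 mm; each holds one socket, in any order. z up.
- spare_nut: Bystander: spare brass nut, 30 mm across flats, 18 mm tall, origin at the centre of its underside.
- coupling: Bystander: grey plastic pipe coupling, a ring 80 mm across and 55 mm tall, origin at the centre of its underside.
- beaker: Bystander: clear beaker, 84 mm across, 80 mm tall, origin at the centre of its underside.
- bottle: Bystander: white bottle with an orange band, 64 mm across, 150 mm tall, origin at the centre of its underside.
- jar: Bystander: white jar with a red cap, 66 mm across, 70 mm tall, origin at the centre of its underside.
- screwdriver: Bystander: screwdriver with a yellow handle, lying flat, about 200 mm long.
There are look-alikes about, which are no part of the job. Leave any purple look-alike of the part that bears socket_a_mid alone.

How it is judged (in metres and radians):
At the end, for the whole second after the job is handed in: Socket A or B is over the nut: centre under 22.5 mm above the nut's top (19 when seated), within 4 mm of its axis, tilt under 0.07 rad, still, gripped with over 3 N. The other two sockets stand in the tray on its floor, tilt under 0.1 rad, at rest (((z of socket_a_mid in the frame of nut_top below 0.0225 m and horizontal distance between socket_a_mid and nut_top below 0.004 m and angle between socket_a_mid's own z axis and vertical below 0.07 rad and contact force between the fingers and socket_a above 3 N and linear speed of each of socket_a, socket_b, socket_c below 0.02 m/s and x of socket_b_mid in the frame of tray_floor between -0.135 and 0.135 m and y of socket_b_mid in the frame of tray_floor between -0.042 and 0.042 m and z of socket_b_mid in the frame of tray_floor below 0.039 m and angle between each of socket_b_mid, socket_c_mid's own z axis and vertical below 0.1 rad and x of socket_c_mid in the frame of tray_floor between -0.135 and 0.135 m and y of socket_c_mid in the frame of tray_floor between -0.042 and 0.042 m and z of socket_c_mid in the frame of tray_floor below 0.03 m) or (z of socket_b_mid in the frame of nut_top below 0.0225 m and horizontal distance between socket_b_mid and nut_top below 0.004 m and angle between socket_b_mid's own z axis and vertical below 0.07 rad and contact force between the fingers and socket_b above 3 N and linear speed of each of socket_b, socket_a, socket_c below 0.02 m/s and x of socket_a_mid in the frame of tray_floor between -0.135 and 0.135 m and y of socket_a_mid in the frame of tray_floor between -0.042 and 0.042 m and z of socket_a_mid in the frame of tray_floor below 0.039 m and angle between each of socket_a_mid, socket_c_mid's own z axis and vertical below 0.1 rad and x of socket_c_mid in the frame of tray_floor between -0.135 and 0.135 m and y of socket_c_mid in the frame of tray_floor between -0.042 and 0.042 m and z of socket_c_mid in the frame of tray_floor below 0.03 m))); the arm keeps its last pose, push and grip.
It fails at once if another thing on the bench is moved more than 40 mm (distance of any of spare_nut, coupling, beaker, bottle, jar, screwdriver from where it was at the start of the episode above 0.04 m).
It also fails if it takes over 51 s, if anything falls off the work surface, if the arm or the gripper's body presses on something with over 40 N, if the wrist force passes 120 N, or if a joint passes its speed limit or range.

## Working session

There is one attempt and no reset: what is moved stays moved. The work goes in short steps, Python scripts to look and compute and a tool call to move; the robot and the scene stay as the last step left them, time stands still between calls to the robot, and variables do not carry over. Pictures are saved under pics/ and viewed, about 8 in all and at most 12, crops included, and the job is handed in when it is done.

Besides the shell and the picture viewer there is one more tool, called after "Call:" as name(argument=value, ...) on one line, values as JSON. move_arm: Moves the arm, as the interface text tells. Its arguments: {"type":"object","properties":{"series":{"type":"string"},"grip_force":{"type":"number"}},"required":["series"]}

```bash
ls; mkdir -p pics; python3 - <<'E'
from rig import r, vision
import cv2,numpy as np
a=[]
for n in("scene","side"):
    f=vision.grab_frame(n); cv2.imwrite(f"pics/{n}0.png",f[:,:,::-1]); a.append(f); p=vision.camera_params(n); print(n,p)
print(vision.camera_params("wrist"));f=vision.grab_frame("wrist"); cv2.imwrite("pics/wrist0.png",f[:,:,::-1])
print(r.sense())
E
```

```text
pics
scene {'fx': 378.9134534832767, 'fy': 378.9134534832767, 'cx': 284.56636016395396, 'cy': 203.48775734742097, 'position': array([1202.27070317,  202.74593329,  655.2188125 ]), 'rotation': array([ 0.91272787, -0.01107046,  2.01916905])}
side {'fx': 395.156793067862, 'fy': 395.156793067862, 'cx': 284.10275343190693, 'cy': 210.78105849691866, 'position': array([ 435.86370445, -774.08096367,  512.46915363]), 'rotation': array([ 1.05429091, -0.02218305, -0.22937598])}
{'fx': 316.48087836004953, 'fy': 316.48087836004953, 'cx': 285.766616731262, 'cy': 211.7576223017785, 'position': array([ 267.76566135, -570.61861647,  372.71044587]), 'rotation': array([-0.30598694,  0.00219406, -1.25994914])}
{'clock': 0.15, 'qpos': array([-1.26143261e+00,  3.53530181e-01,  1.63395399e+00,  5.84143200e-06,
        1.15517889e+00, -2.38689036e-03]), 'qvel': array([ 0.00066844,  0.00045621, -0.00345944, -0.0016823 , -0.00050816,
       -0.0011662 ]), 'joint_efforts': array([-1.88528143e-04, -6.05637503e+01, -3.42339706e+01,  2.13965234e-05,
        6.16365869e-03,  2.18875840e-05]), 'eef_pos': array([ 191.60508381, -594.53347652,  230.71243229]), 'tcp_rot': array([-3.14052227e+00, -7.89652251e-06,  3.11748244e-01]), 'contact_force': array([ 0.0666963 ,  0.23482462, -0.8477503 ]), 'wrist_torque': array([-0.02742873, -0.03068256, -0.00571584]), 'opening': 1.0056666104773166}
```

View pics/scene0.png

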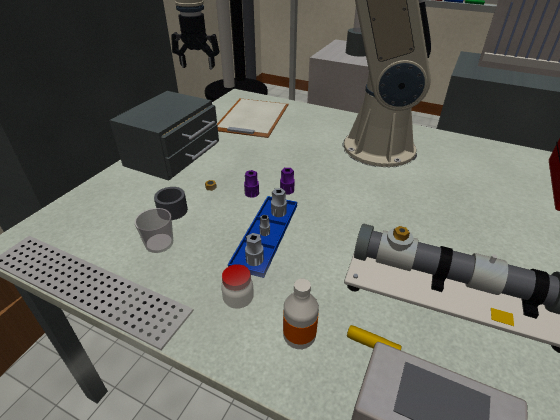

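View pics/side0.png

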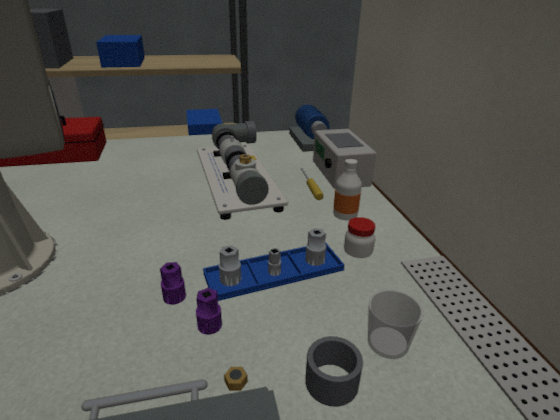

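```bash
cat > h.py <<'E'
from rig import r, vision
import cv2,numpy as np
from scipy.spatial.transform import Rotation as Ro
def ray(p,uv):
    d=np.array([(uv[0]-p['cx'])/p['fx'],-(uv[1]-p['cy'])/p['fy'],-1.])
    return np.array(p['position']),Ro.from_euler('xyz',p['rotation']).apply(d)
def plane(p,uv,z):
    o,d=ray(p,uv); return o+d*(z-o[2])/d[2]
def tri(p,a,q,b):
    o,d=ray(p,a);o2,d2=ray(q,b)
    t=np.linalg.lstsq(np.c_[d,-d2],o2-o,rcond=None)[0]
    x,y=o+t[0]*d,o2+t[1]*d2
    return (x+y)/2,np.linalg.norm(x-y)
def proj(p,X):
    c=Ro.from_euler('xyz',p['rotation']).inv().apply(np.asarray(X,float)-p['position'])
    return np.stack([p['cx']-p['fx']*c[...,0]/c[...,2],p['cy']+p['fy']*c[...,1]/c[...,2]],-1)
E
python3 - <<'E'
from h import *
s=vision.camera_params("scene");d=vision.camera_params("side")
for n,a,b in [("nut",(402,231),(246,159)),("left",(280,191),(229,249)),("small",(265,218),(275,251)),("right",(254,237),(316,232))]:
    z={'nut':131,'small':56}.get(n,74)
    print(n,tri(s,a,d,b),plane(s,a,z)[:2],plane(d,b,z)[:2])
for n,uv in [("c1",(269,197)),("c2",(298,200)),("c3",(266,272)),("c4",(230,262))]: print(n,plane(s,uv,16))
for n,uv in [("c1",(205,272)),("c2",(332,247)),("c3",(344,267)),("c4",(212,293))]: print(n,plane(d,uv,16))
for n,uv in [("jar",(236,272)),("bottle",(302,287))]: print(n, plane(s,uv,70 if n=='jar' else 150))
for n,uv in [("purple",(252,173)),("p2",(288,172))]: print(n,plane(s,uv,70))
A=cv2.imread("pics/scene0.png");B=cv2.imread("pics/side0.png")
R=lambda im,x,y,w,h:cv2.resize(im[y:y+h,x:x+w],(400,300),interpolation=cv2.INTER_CUBIC)
cv2.imwrite("pics/m.png",np.vstack([np.hstack([R(A,215,180,100,75+25-25),R(B,190,220,160,120)]),np.hstack([R(A,372,215,60,45),R(B,216,140,60,45)])]))
E
```

```text
nut (array([562.84701784, 171.73651538, 126.53384598]), np.float64(6.012970575212195)) [563.89019164 172.98974779] [562.45941964 154.55787982]
left (array([ 483.0172359 , -150.11242353,   76.12818703]), np.float64(1.9355844455045461)) [ 479.01846545 -151.30742252] [ 483.85002158 -148.30558837]
small (array([ 574.22627395, -145.7265141 ,   55.04597677]), np.float64(0.4620612924693546)) [ 574.94370063 -145.11964352] [ 574.07244823 -147.30130651]
right (array([ 664.71921363, -124.80249396,   75.26717439]), np.float64(0.00852793358807815)) [ 663.53991191 -125.51686314] [ 665.38484368 -122.92542235]
c1 [ 446.62043155 -201.60181757   16.        ]
c2 [ 422.86796567 -122.68568604   16.        ]
c3 [698.01666294 -78.00184039  16.        ]
c4 [ 707.66422567 -166.25940131   16.        ]
c1 [ 435.08021647 -135.01883915   16.        ]
c2 [ 712.33191085 -102.29432979   16.        ]
c3 [ 712.9025005  -175.13519707   16.        ]
c4 [ 444.11453952 -199.96615364   16.        ]
jar [ 767.71655631 -109.2124071    70.        ]
bottle [806.52837278  51.42532295 150.        ]
purple [ 431.6919766  -262.45145878   70.        ]
p2 [ 381.5441595  -174.09023139   70.        ]
```

View pics/m.png

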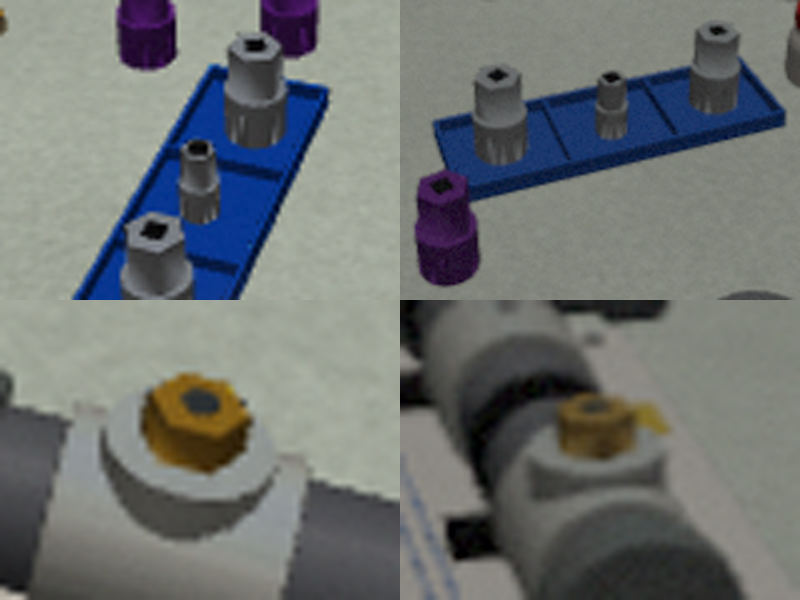

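The steel sockets are left (scene 280,191) and right (254,237). The small one is in the middle bay. The two purple look-alikes at (252,173) and (288,172) are to be left alone. The nut's top is at scene (402,230). Next I move over the left socket for a wrist view.

Call:
move_arm(series="-1 0.3 -0.3 -0.8 0 0 0;-1 0.9 -0.7 -0.6 0 0 0;-1 0.94 -0.76 0 0 0 0;-1 0.94 -0.76 0 0 0 0;-1 0.94 -0.76 0 0 0 0;-1 0.94 -0.76 0 0 0 0;-1 0.94 -0.76 0 0 0 0;-1 0.94 -0.76 0 0 0 0;-1 0.94 -0.76 0 0 0 0;-1 0.94 -0.76 0.3 0 0 0;-1 0.94 -0.76 0.5 0 0 0;-1 0.6 -0.4 0.6 0 0 0;-1 0 0 0 0 0 0")

```text
clock: 1.78
eef_pos: [489.3, -140.9, 230.4]
tcp_rot: [-3.14, -0.002, 0.31]
contact_force: [-0.3, -0.6, -0.4]
opening: 0.997
```

```bash
python3 - <<'E'
from h import *
p=vision.camera_params("wrist");f=vision.grab_frame("wrist");cv2.imwrite("pics/w1.png",f[:,:,::-1])
np.save("w1.npy",p,allow_pickle=True);s=r.sense();print(s['clock'],s['eef_pos'],s['tcp_rot'],s['qpos'])
print(proj(p,[[481,-150,74],[574,-146,56],[664,-125,74]]))
E
```

```text
1.825 [ 489.4064919  -141.79345025  231.39114425] [-3.14064248e+00 -2.68212679e-03  3.09221559e-01] [-0.28648908  0.17189993  1.87765899  0.00258398  1.09034811  0.97389208]
[[292.18956149 208.410288  ]
 [318.08149114 112.92125363]
 [332.69461353  -5.72896204]]
```

View pics/w1.png

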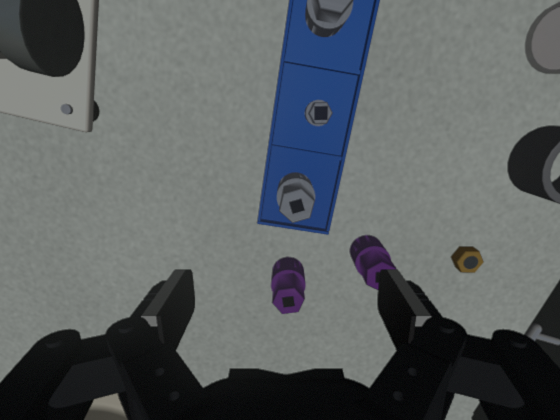

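The wrist view shows the left socket's top at about (297,207), the small one at (318,112), and the right one cut off at the top edge. The purples are at (288,300) and (378,272). Next I look at the nut.

Call:
move_arm(series="-1 0.6 -0.95 0 0 0 0;-1 0.6 -0.99 0 0 0 0;-1 0.6 -0.99 -0.1 0 0 0;-1 0.6 -0.99 -0.1 0 0 0;-1 0.6 -0.99 -0.1 0 0 0;-1 0.6 -0.99 0 0 0 0;-1 0.6 -0.9 0 0 0 0;-1 0 0 0 0 0 0")

```text
clock: 2.82
eef_pos: [572.0, 167.6, 252.2]
tcp_rot: [3.138, -0.011, 0.299]
contact_force: [0.3, -0.6, -0.6]
opening: 0.997
```

```bash
python3 - <<'E'
from h import *
p=vision.camera_params("wrist");f=vision.grab_frame("wrist")[:,:,::-1].copy();cv2.imwrite("pics/w2.png",f)
np.save("w2.npy",p,allow_pickle=True);s=r.sense();print(s['clock'],s['eef_pos'],s['tcp_rot'],s['qpos'])
u=proj(p,[563,172,131]);print(u)
g=cv2.imread("pics/w1.png")
def crop(im,c,h): x,y=int(c[0]),int(c[1]); print(x-h,y-h);return cv2.resize(im[y-h:y+h,x-h:x+h],(400,400),interpolation=cv2.INTER_CUBIC)
cv2.imwrite("pics/m2.png",np.hstack([crop(g,(297,202),30),crop(f,u,40)]))
E
```

```text
2.875 [571.53888968 166.21072148 252.13450056] [ 3.13726816 -0.01048642  0.29810106] [ 0.28288444  0.28223263  1.68495977 -0.00453477  1.16385299  1.5573753 ]
[277.26398727 217.58696322]
267 172
237 177
```

View pics/m2.png

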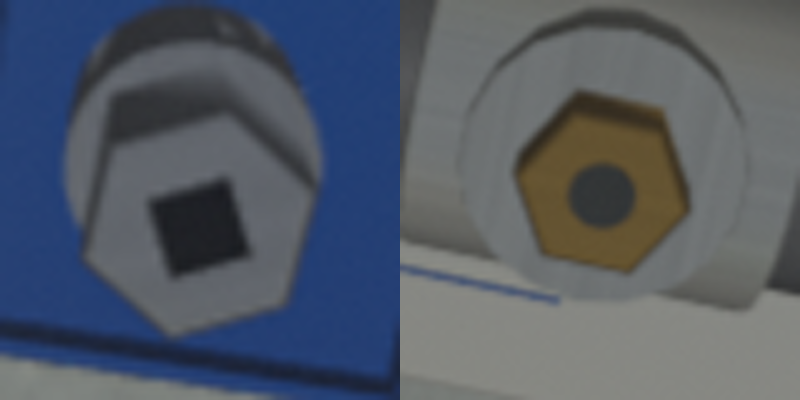

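```bash
cat >> h.py <<'E'
def hexfit(p,pts,z):
    X=np.array([plane(p,u,z)[:2] for u in pts]); c=X.mean(0); d=X-c
    a=np.degrees(np.arctan2(d[:,1],d[:,0]))
    flat=np.degrees(np.angle(np.exp(1j*np.radians(6*(a-30))).mean()))/6
    return c.round(1),'flatnormal mod60: %.1f'%(flat%60),'AF',(2*np.linalg.norm(d,axis=1).mean()*.866).round(1), ((a-30)%60).round(0)
E
python3 - <<'E'
from h import *
w1=np.load("w1.npy",allow_pickle=True).item();w2=np.load("w2.npy",allow_pickle=True).item()
S=np.array([(112,148),(228,110),(316,190),(288,304),(174,336),(82,256)])/6.667+[267,172]
N=np.array([(178,90),(264,110),(290,210),(230,270),(143,252),(117,172)])/5+[237,177]
print(hexfit(w1,S,74),plane(w1,np.array([199,228])/6.667+[267,172],74))
print(hexfit(w2,N,127),plane(w2,(277.2,216),131))
# shoulder circle ellipse of boss: 
b=np.array([(68,150),(208,28),(348,150),(208,300)])/5+[237,177]
print([plane(w2,x,115)[:2].round(1) for x in b])
s=vision.camera_params("scene");d=vision.camera_params("side")
print(tri(s,(402.3,230.3),d,(245.7,155.9)),plane(s,(402.3,230.3),131),plane(d,(245.7,155.9),131))
E
```

```text
(array([ 485. , -153.7]), 'flatnormal mod60: 34.9', 'AF', np.float64(30.9), array([36., 35., 35., 35., 36., 33.])) [ 484.55768054 -153.65926283   74.        ]
(array([565.1, 172.3]), 'flatnormal mod60: 4.6', 'AF', np.float64(28.9), array([1., 9., 0., 3., 6., 8.])) [564.38316066 172.47116866 131.        ]
[array([560.6, 197.3]), array([590. , 179.2]), array([575.6, 148. ]), array([539.8, 164.1])]
(array([564.04700037, 172.98660864, 132.47601033]), np.float64(1.1366183434210637)) [561.40775079 173.08889984 131.        ] [564.74950803 175.44534163 131.        ]
```

Call:
move_arm(series="-1 -0.5 0.8 0 0 0 0;-1 -0.6 0.95 0 0 0 0;-1 -0.6 0.95 0 0 0 0;-1 -0.6 0.95 0 0 0 0;-1 -0.6 0.95 0 0 0 0;-1 -0.6 0.95 0.2 0 0 0;-1 -0.6 0.95 0.4 0 0 0;-1 -0.33 0.51 0.6 0 0 0;-1 0 0 0.6 0 0 6;-1 0 0 0.6 0 0 6;-1 0 0 0 0 0 0;-1 0 0 0 0 0 0")

```text
clock: 4.38
eef_pos: [472.1, -183.6, 161.0]
tcp_rot: [3.131, -0.016, 0.067]
contact_force: [-0.6, 0.4, 0.5]
opening: 0.998
```

```bash
python3 - <<'E'
from h import *
p=vision.camera_params("wrist");s=r.sense();f=vision.grab_frame("wrist")[:,:,::-1].copy();cv2.imwrite("pics/w3.png",f)
np.save("w3.npy",p,allow_pickle=True);print(s['clock'],s['eef_pos'],s['tcp_rot'])
u=proj(p,[485,-153.7,74]);print(u)
x,y=u.astype(int);h=60;print(x-h,y-h)
cv2.imwrite("pics/m3.png",cv2.resize(f[y-h:y+h,x-h:x+h],(480,480),interpolation=cv2.INTER_CUBIC))
E
```

```text
4.375 [ 472.12679188 -183.63739334  161.00478728] [ 3.13147901 -0.01615552  0.06740232]
[246.68991898 204.1731811 ]
186 144
```

View pics/m3.png

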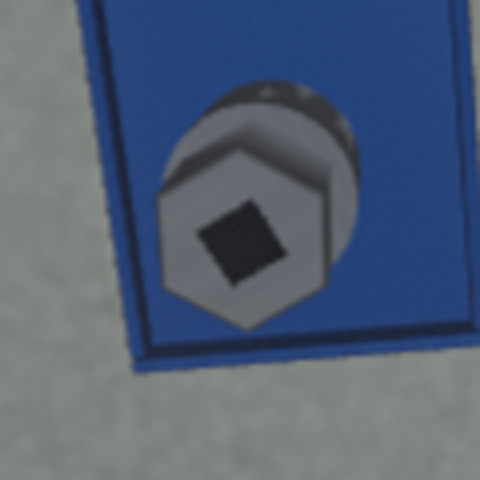

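The hex top is square on with its centre at about (246.5,204.8), and left and right flats are parallel to the jaws.

```bash
cat >> h.py <<'E'
def go(x,y,z,yaw):
    s=r.sense();R=Ro.from_euler('xyz',s['tcp_rot']);T=Ro.from_euler('xyz',[np.pi,0,np.radians(yaw)])
    print('t',s['clock'],'pos',s['eef_pos'].round(1),'rot',np.degrees(s['tcp_rot']).round(1),'F',s['contact_force'].round(1),'open',round(s['opening'],3))
    print('units',(R.inv().apply(np.array([x,y,z])-s['eef_pos'])/40).round(2),'turn',np.degrees((R.inv()*T).as_rotvec()).round(1))
E
python3 - <<'E'
from h import *
p=np.load("w3.npy",allow_pickle=True).item()
S=np.array([(241,150),(328,190),(325,282),(247,330),(165,288),(158,196)])/4+[186,144]
print(hexfit(p,S,74),plane(p,(246.5,204.75),74))
go(484.9,-153.7,100,4)
E
```

```text
(array([ 485.1, -153.9]), 'flatnormal mod60: 34.6', 'AF', np.float64(30.9), array([34., 35., 35., 34., 35., 35.])) [ 484.54045449 -153.5712934    74.        ]
t 4.425 pos [ 472.1 -183.5  161. ] rot [179.4  -0.9   3.9] F [ 0.8  0.9 -0. ] open 0.999
units [ 0.34 -0.74  1.52] turn [ 0.6 -0.9 -0.1]
```

Call:
move_arm(series="-1 0.34 -0.74 0.3 0.6 -0.9 -0.7;-1 0 0 0.5 0 0 0;-1 0 0 0.5 0 0 0;-1 0 0 0 0 0 0")

```text
clock: 4.92
eef_pos: [487.2, -153.5, 112.8]
tcp_rot: [3.139, -0.007, 0.086]
contact_force: [-0.0, -0.8, -0.0]
opening: 1.003
```

```bash
python3 -c "
from h import *
go(484.9,-153.7,44,4.6)"
```

```text
t 4.925 pos [ 487.2 -153.5  112.8] rot [179.8  -0.4   4.9] F [-0.  -0.8 -0. ] open 1.003
units [-0.07 -0.01  1.72] turn [ 0.2 -0.4  0.3]
```

Call:
move_arm(series="-1 -0.07 0 0.5 0.2 -0.4 0.3;-1 0 0 0.6 0 0 0;-1 0 0 0.5 0 0 0;-1 0 0 0.12 0 0 0;-1 0 0 0 0 0 0")

```text
clock: 5.55
eef_pos: [486.5, -155.0, 44.1]
tcp_rot: [3.141, -0.004, 0.082]
contact_force: [-0.8, 0.1, 0.6]
opening: 1.0
```

```bash
python3 -c "
from h import *
go(484.9,-153.7,44,4.6)"
```

```text
t 5.55 pos [ 486.5 -155.    44.1] rot [179.9  -0.2   4.7] F [-0.8  0.1  0.6] open 1.0
units [-0.04 -0.04  0.  ] turn [ 0.1 -0.2  0.1]
```

Call:
move_arm(series="-1 -0.04 -0.04 0 0 -0.2 0;0.3 0 0 0 0 0 0;1 0 0 0 0 0 0;1 0 0 0 0 0 0;1 0 0 0 0 0 0;1 0 0 0 0 0 0;1 0 0 0 0 0 0;1 0 0 0 0 0 0", grip_force=60)

```text
clock: 6.55
eef_pos: [486.0, -153.9, 46.3]
tcp_rot: [3.139, -0.004, 0.082]
contact_force: [-0.1, 0.4, 0.6]
opening: 0.361
```

```bash
python3 -c "
from h import *
go(564.3,172.5,215,34.6)"
```

```text
t 6.55 pos [ 486.  -153.9   46.3] rot [179.9  -0.2   4.7] F [-0.1  0.4  0.6] open 0.361
units [ 2.64 -7.96 -4.23] turn [  0.2  -0.2 -29.9]
```

Call:
move_arm(series="1 0 0 -0.5 0 0 0;1 0 0 -0.9 0 0 0;1 0 0 -0.95 0 0 0;1 0 0 -0.95 0 0 0;1 0.2 -0.6 -0.9 0 0 0;1 0.3 -0.9 0 0 0 0;1 0.3 -0.98 0 0 0 0;1 0.3 -0.98 0 0 0 0;1 0.3 -0.98 0 0 0 0;1 0.3 -0.98 0 0 0 0;1 0.3 -0.98 0 0 0 0;1 0.3 -0.9 0 0 0 0;1 0.1 -0.4 0 0 0 0;1 0 0 0 0 0 -10;1 0 0 0 0 0 -10;1 0 0 0 0 0 -10;1 0 0 0 0 0 0")

```text
clock: 8.68
eef_pos: [549.4, 169.5, 208.8]
tcp_rot: [-3.135, 0.015, 0.618]
contact_force: [-0.2, 0.4, -4.3]
opening: 0.363
```

```bash
python3 - <<'E'
from h import *
go(564.3,172.5,195,34.6)
for n in("scene","side"): cv2.imwrite(f"pics/{n}1.png",vision.grab_frame(n)[:,:,::-1])
E
```

```text
t 8.675 pos [549.4 169.5 208.8] rot [-179.6    0.9   35.4] F [-0.2  0.4 -4.3] open 0.363
units [0.35 0.16 0.34] turn [-0.4  0.9  0.8]
```

Call:
move_arm(series="1 0.37 0.16 0.3 -0.4 0.9 0.8;1 0 0 0 0 0 0;1 0 0 0 0 0 0")

```text
clock: 9.15
eef_pos: [566.2, 172.6, 195.4]
tcp_rot: [3.14, -0.001, 0.594]
contact_force: [-0.3, -0.4, -3.8]
opening: 0.36
```

```bash
python3 - <<'E'
from h import *
go(565,173,175,34.6)
im=[]
for n in("scene","side"):
    p=vision.camera_params(n);f=vision.grab_frame(n)[:,:,::-1];x,y=proj(p,[564.3,172.5,140]).astype(int);print(x-40,y-40)
    im.append(cv2.resize(f[y-40:y+40,x-40:x+40],(400,400),interpolation=cv2.INTER_CUBIC))
cv2.imwrite("pics/m4.png",np.hstack(im))
E
```

```text
t 9.15 pos [566.2 172.6 195.4] rot [ 1.799e+02 -1.000e-01  3.400e+01] F [-0.3 -0.4 -3.8] open 0.36
units [-0.02 -0.03  0.51] turn [ 0.1 -0.1 -0.6]
362 187
205 113
```

View pics/m4.png

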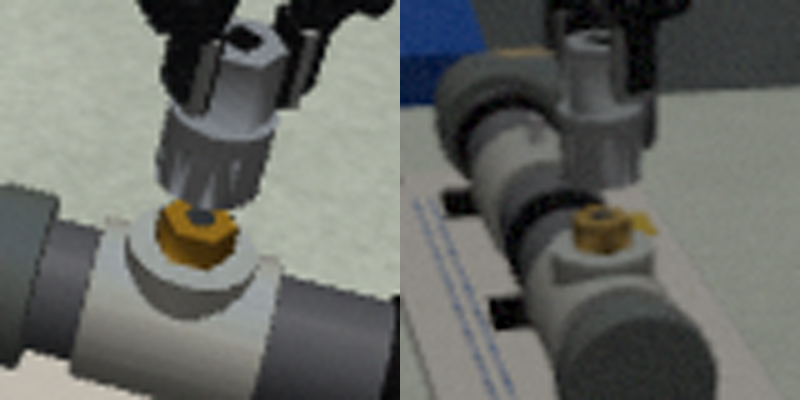

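The socket (rim at about 153 mm) hangs on the nut's axis in both views: its axis extrapolates to about (202,225) and (602,207), against nut hole centres at (202,217) and (600,213). I lower it slowly.

Call:
move_arm(series="1 -0.02 -0.03 0.3 0 0 -0.6;1 0 0 0.12 0 0 0;1 0 0 0.1 0 0 0;1 0 0 0.1 0 0 0;1 0 0 0.1 0 0 0;1 0 0 0 0 0 0")

```text
clock: 10.0
eef_pos: [565.7, 173.8, 173.9]
tcp_rot: [3.139, -0.006, 0.605]
contact_force: [1.2, 0.4, -4.1]
opening: 0.36
```

```bash
python3 -c "
from h import *
go(565,173,157.3,34.6)"
```

```text
t 10.0 pos [565.7 173.8 173.9] rot [179.9  -0.3  34.7] F [ 1.2  0.4 -4.1] open 0.36
units [-0.03  0.01  0.41] turn [ 0.1 -0.3  0.1]
```

Call:
move_arm(series="1 -0.02 0.01 0.08 0 -0.3 0;1 0 0 0.08 0 0 0;1 0 0 0.08 0 0 0;1 0 0 0 0 0 0")

```text
clock: 10.5
eef_pos: [568.5, 175.0, 172.9]
tcp_rot: [3.138, -0.009, 0.605]
contact_force: [-0.3, 0.6, -3.9]
opening: 0.361
```

```bash
python3 -c "
from h import *
go(565,173,157.3,34.6);print(r.sense()['wrist_torque'])"
```

```text
t 10.5 pos [568.5 175.  172.9] rot [179.8  -0.5  34.7] F [-0.3  0.6 -3.9] open 0.361
units [-0.1  -0.01  0.39] turn [ 0.2 -0.5  0.1]
[0.05215869 0.00076616 0.00543087]
```

Call:
move_arm(series="1 -0.12 -0.02 0.2 0 -0.5 0;1 -0.02 0 0.15 0 -0.2 0")

```text
clock: 10.75
eef_pos: [573.1, 177.2, 170.6]
tcp_rot: [3.134, -0.02, 0.604]
contact_force: [-4.9, 2.9, 21.6]
opening: 0.36
```

```bash
python3 -c "
from h import *
go(565,173,157.3,34.6);print(r.sense()['wrist_torque'],r.sense()['qvel'].round(3))"
```

```text
t 10.75 pos [573.1 177.2 170.6] rot [179.6  -1.1  34.6] F [-4.9  2.9 21.6] open 0.36
units [-0.23 -0.03  0.33] turn [ 0.4 -1.1 -0. ]
[0.96072322 1.7094064  0.0175603 ] [ 0.002  0.034 -0.02   0.029 -0.06   0.007]
```

Call:
move_arm(series="1 0 0 -0.3 0 0 0;1 -0.23 -0.03 -0.1 0.4 -1.1 0;1 0 0 0 0 0 0;1 0 0 0 0 0 0")

```text
clock: 11.25
eef_pos: [563.2, 172.2, 185.0]
tcp_rot: [-3.141, 0.003, 0.604]
contact_force: [0.5, 0.2, -4.7]
opening: 0.365
```

```bash
python3 - <<'E'
from h import *
go(565,173,183,34.6)
im=[]
for n in("scene","side"):
    p=vision.camera_params(n);f=vision.grab_frame(n)[:,:,::-1];x,y=proj(p,[564.3,172.5,140]).astype(int);print(x-40,y-40)
    im.append(cv2.resize(f[y-40:y+40,x-40:x+40],(400,400),interpolation=cv2.INTER_CUBIC))
cv2.imwrite("pics/m5.png",np.hstack(im))
go(565,173,183,34.6)
E
```

```text
t 11.25 pos [563.2 172.2 185. ] rot [-180.     0.2   34.6] F [ 0.5  0.2 -4.7] open 0.365
units [0.05 0.01 0.05] turn [-0.   0.2 -0. ]
362 187
205 113
t 11.35 pos [563.2 172.2 185. ] rot [-180.     0.2   34.6] F [ 0.2  0.1 -4.5] open 0.363
units [0.05 0.01 0.05] turn [-0.   0.2 -0. ]
```

View pics/m5.png

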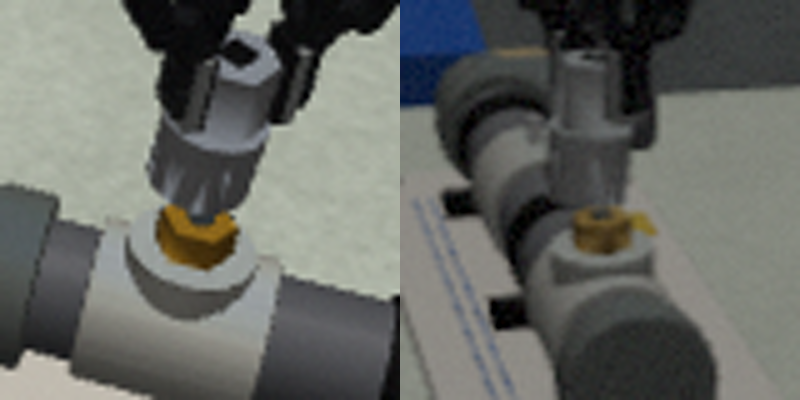

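```bash
python3 - <<'E'
from h import *
s=vision.camera_params("scene");d=vision.camera_params("side")
A,B=cv2.imread("pics/m5.png"),cv2.imread("pics/m4.png")
print('nut',tri(s,(402.3,230.3),d,(245.7,155.9)))
for n,a,b in [('now',(238,48),(192,60)),('m4',(243,38),(198,40))]:
    print(n,'hole top',tri(s,np.array(a)/5+[362,187],d,np.array(b)/5+[205,113]))
for n,(a,b,c,e) in {'now shoulder':((150,133),(270,140),(150,125),(228,128)),'m4 shoulder':((163,123),(276,128),(160,105),(240,105)),'now rim':((147,185),(246,200),(148,192),(230,195)),'m4 rim':((155,180),(260,195),(162,177),(240,180))}.items():
    print(n,tri(s,(np.array(a)+b)/10+[362,187],d,(np.array(c)+e)/10+[205,113]))
E
```

```text
nut (array([564.04700037, 172.98660864, 132.47601033]), np.float64(1.1366183434210637))
now hole top (array([559.81979907, 169.52520364, 215.29789904]), np.float64(1.8782731210323922))
m4 hole top (array([563.72054607, 170.84990373, 224.0120234 ]), np.float64(0.20953715006505105))
now shoulder (array([560.60995634, 169.78789225, 176.80305787]), np.float64(8.635449591655622))
m4 shoulder (array([566.44766958, 172.32947152, 187.15932911]), np.float64(7.651304290855271))
now rim (array([558.42811281, 169.52468553, 143.11456759]), np.float64(4.939109541356911))
m4 rim (array([564.41534229, 173.00997868, 150.51299534]), np.float64(2.400746500819482))
```

```bash
python3 - <<'E'
from h import *
p=vision.camera_params("wrist");np.save("w4.npy",p,allow_pickle=True);s=r.sense()
f=vision.grab_frame("wrist")[:,:,::-1].copy();cv2.imwrite("pics/w4.png",f)
u=proj(p,s['eef_pos']+[0,0,27.7]);print(u,s['eef_pos'],s['tcp_rot'])
x,y=u.astype(int);h=70;y=min(y,420-h);print(x-h,y-h)
cv2.imwrite("pics/m6.png",cv2.resize(f[y-h:y+h,x-h:x+h],(560,560),interpolation=cv2.INTER_CUBIC))
E
```

```text
[283.14496672 310.52338802] [563.17268903 172.21979511 184.99242238] [-3.14092331e+00  2.89703435e-03  6.03575664e-01]
213 240
```

View pics/m6.png

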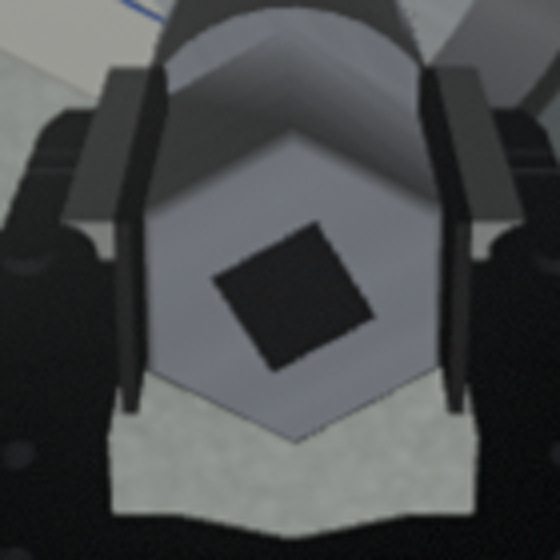

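The socket is held with flats against the pads. Its drive hole centre is at about (286.8,314.3), against (283.1,310.5) predicted for the gripper axis.

```bash
python3 - <<'E'
from h import *
p=np.load("w4.npy",allow_pickle=True).item()
S=np.array([(292,130),(441,212),(440,367),(295,440),(150,370),(147,212)])/4+[213,240]
e=np.array([563.17,172.22]);R=np.array([[np.cos(.6036),np.sin(.6036)],[np.sin(.6036),-np.cos(.6036)]])
for z in (210,213,216,219):
    print(z,hexfit(p,S,z)); c=plane(p,(286.75,314.25),z)[:2]; print('hole',c, 'tool xy off',R.T@(c-e), 'hex off',R.T@(hexfit(p,S,z)[0]-e))
E
```

```text
210 (array([561.4, 169.3]), 'flatnormal mod60: 5.0', 'AF', np.float64(32.7), array([5., 7., 4., 5., 7., 2.]))
hole [560.93698858 168.83320718] tool xy off [-3.76081038  1.52085861] hex off [-3.11465793  1.39935914]
213 (array([563.2, 170.5]), 'flatnormal mod60: 5.0', 'AF', np.float64(31.9), array([5., 7., 4., 5., 7., 2.]))
hole [562.70469905 170.05721538] tool xy off [-1.61069935  1.51650582] hex off [-0.9515903  1.4331001]
216 (array([564.9, 171.7]), 'flatnormal mod60: 5.0', 'AF', np.float64(31.0), array([5., 7., 4., 5., 7., 2.]))
hole [564.47240953 171.28122358] tool xy off [0.53941168 1.51215302] hex off [1.12914757 1.41008006]
219 (array([566.7, 172.9]), 'flatnormal mod60: 5.0', 'AF', np.float64(30.2), array([5., 7., 4., 5., 7., 2.]))
hole [566.24012    172.50523179] tool xy off [2.68952272 1.50780023] hex off [3.29221519 1.44382102]
```

Call:
move_arm(series="1 0.1 -0.01 0.15 0 0.2 0;1 0 0 0.2 0 0 0;1 0 0 0.15 0 0 0")

```text
clock: 11.78
eef_pos: [569.7, 176.9, 171.6]
tcp_rot: [3.141, -0.009, 0.603]
contact_force: [-8.4, -3.8, 38.3]
opening: 0.363
```

```bash
python3 -c "
from h import *
go(566,174.9,157.3,34.6)"
```

```text
t 11.775 pos [569.7 176.9 171.6] rot [180.   -0.5  34.6] F [-8.4 -3.8 38.3] open 0.363
units [-0.11 -0.01  0.36] turn [ 0.  -0.5 -0. ]
```

Call:
move_arm(series="1 -0.12 0 0.04 0 -0.4 0;1 -0.1 0 0.06 0 0 0")

```text
clock: 12.02
eef_pos: [567.5, 174.7, 172.2]
tcp_rot: [3.139, -0.015, 0.603]
contact_force: [1.0, 5.1, 12.4]
opening: 0.363
```

```bash
python3 -c "
from h import *
go(566,174.9,157.3,34.6)"
```

```text
t 12.025 pos [567.5 174.7 172.2] rot [179.9  -0.9  34.6] F [ 1.   5.1 12.4] open 0.363
units [-0.03 -0.03  0.37] turn [ 0.2 -0.9 -0. ]
```

Call:
move_arm(series="1 -0.12 0 0.06 0 -0.8 0;1 -0.12 0 0.08 0 0 0;1 -0.12 0 0.08 0 0 0")

```text
clock: 12.4
eef_pos: [566.5, 173.7, 172.0]
tcp_rot: [3.137, -0.031, 0.602]
contact_force: [-0.1, 7.5, 19.8]
opening: 0.362
```

```bash
python3 -c "
from h import *
go(566,174.9,157.3,34.6)"
```

```text
t 12.4 pos [566.5 173.7 172. ] rot [179.7  -1.7  34.5] F [-0.1  7.5 19.8] open 0.362
units [-0.   -0.04  0.37] turn [ 0.3 -1.7 -0.1]
```

It stops with the rim at the nut's top for every offset tried, so this socket does not fit. I return it to its bay.

Call:
move_arm(series="1 0 0 -0.6 0 0 0;1 0 0 -0.6 0.2 -1.7 0;1 0 0 0 0 0 10;1 0 0 0 0 0 10;1 0 0 0 0 0 10;1 0 0 0 0 0 0")

```text
clock: 13.15
eef_pos: [562.4, 172.3, 216.2]
tcp_rot: [3.139, 0.006, 0.065]
contact_force: [-1.1, -0.5, -3.1]
opening: 0.365
```

```bash
python3 -c "
from h import *
go(486,-153.9,120,4.7)"
```

```text
t 13.15 pos [562.4 172.3 216.2] rot [179.8   0.3   3.7] F [-1.1 -0.5 -3.1] open 0.365
units [-2.42  8.01  2.44] turn [ 0.2  0.3 -1. ]
```

Call:
move_arm(series="1 -0.2 0.6 0 0 0 -1;1 -0.28 0.95 0 0 0 0;1 -0.28 0.95 0 0 0 0;1 -0.28 0.95 0 0 0 0;1 -0.28 0.95 0 0 0 0;1 -0.28 0.95 0 0 0 0;1 -0.28 0.95 0.2 0 0 0;1 -0.28 0.95 0.5 0 0 0;1 -0.26 0.76 0.5 0 0 0;1 0 0 0.6 0 0 0;1 0 0 0.6 0 0 0;1 0 0 0 0 0 0")

```text
clock: 14.65
eef_pos: [492.6, -167.2, 113.3]
tcp_rot: [3.14, 0.012, 0.141]
contact_force: [0.2, -0.5, -4.4]
opening: 0.356
```

```bash
python3 -c "
from h import *
go(486,-153.9,46,4.7)"
```

```text
t 14.65 pos [ 492.6 -167.2  113.3] rot [179.9   0.7   8.1] F [ 0.2 -0.5 -4.4] open 0.356
units [-0.1  -0.36  1.68] turn [0.1 0.7 3.4]
```

Call:
move_arm(series="1 -0.1 -0.36 0.5 0.1 0.7 3;1 0 0 0.6 0 0 0;1 0 0 0.25 0 0 0;1 0 0 0.15 0 0 0")

```text
clock: 15.15
eef_pos: [489.4, -153.7, 55.3]
tcp_rot: [3.139, -0.005, 0.097]
contact_force: [-0.6, 1.0, -4.2]
opening: 0.361
```

```bash
python3 -c "
from h import *
go(486,-153.9,46,4.7)"
```

```text
t 15.15 pos [ 489.4 -153.7   55.3] rot [179.9  -0.3   5.5] F [-0.6  1.  -4.2] open 0.361
units [-0.09 -0.    0.23] turn [ 0.1 -0.3  0.8]
```

Call:
move_arm(series="1 -0.08 0 0.12 0.1 -0.3 0.5;1 0 0 0.12 0 0 0")

```text
clock: 15.4
eef_pos: [487.0, -154.4, 46.3]
tcp_rot: [3.14, -0.001, 0.088]
contact_force: [0.3, 1.0, -4.3]
opening: 0.363
```

```bash
python3 -c "
from h import *
go(486,-153.9,46,4.7)"
```

```text
t 15.4 pos [ 487.  -154.4   46.3] rot [ 1.799e+02 -1.000e-01  5.100e+00] F [ 0.3  1.  -4.3] open 0.363
units [-0.02 -0.02  0.01] turn [ 0.1 -0.1  0.4]
```

Call:
move_arm(series="1 0 0 0.07 0 0 0;1 0 0 0.06 0 0 0")

```text
clock: 15.65
eef_pos: [487.5, -154.5, 45.4]
tcp_rot: [3.14, -0.001, 0.088]
contact_force: [-12.4, 4.2, 40.8]
opening: 0.366
```

Call:
move_arm(series="1 0 0 0 0 0 0;-1 0 0 0 0 0 0;-1 0 0 0 0 0 0;-1 0 0 0 0 0 0;-1 0 0 -0.2 0 0 0;-1 0 0 -0.8 0 0 0;-1 0 0 -0.9 0 0 0;-1 0 0 -0.9 0 0 0;-1 0.8 0 -0.2 0 0 0;-1 0.9 0 0 0 0 0;-1 0.9 0 0 0 0 0;-1 0.9 -0.1 0 0 0 0;-1 0.8 0 0 0 0 0;-1 0 0 0 0 0 0;-1 0 0 0 0 0 0")

```text
clock: 17.52
eef_pos: [663.7, -135.1, 176.2]
tcp_rot: [3.139, -0.006, 0.088]
contact_force: [-0.7, -0.4, -0.2]
opening: 1.001
```

```bash
python3 - <<'E'
from h import *
p=vision.camera_params("wrist");s=r.sense();f=vision.grab_frame("wrist")[:,:,::-1].copy();cv2.imwrite("pics/w5.png",f)
np.save("w5.npy",p,allow_pickle=True);print(s['clock'],s['eef_pos'],s['tcp_rot'],s['opening'])
u=proj(p,[664.7,-124.8,74]);print(u)
x,y=u.astype(int);h=60;y=max(min(y,360),h);print(x-h,y-h)
d=vision.camera_params("side");g=vision.grab_frame("side")[:,:,::-1]
cv2.imwrite("pics/m7.png",np.hstack([cv2.resize(f[y-h:y+h,x-h:x+h],(400,400),interpolation=cv2.INTER_CUBIC),cv2.resize(g[200:320,180:300],(400,400),interpolation=cv2.INTER_CUBIC)]))
E
```

```text
17.525 [ 663.67217564 -135.14523799  176.24660714] [ 3.13851047 -0.0058406   0.08785549] 1.0009772280275402
[273.29609583 213.28465786]
213 153
```

View pics/m7.png

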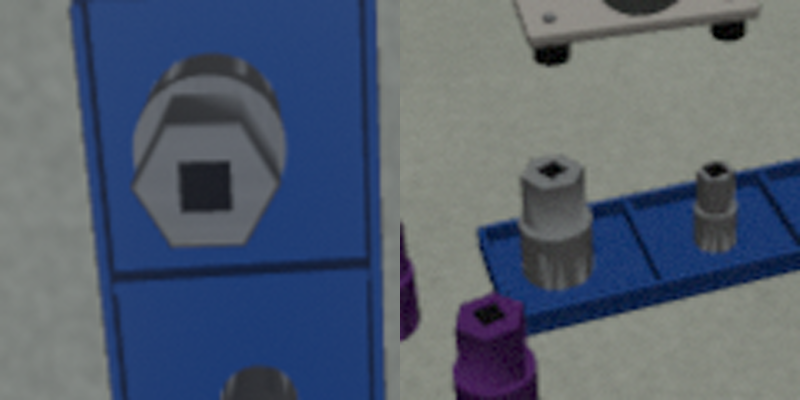

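The left socket stands upright in its bay again. The right socket's top is centred at about (274.8,209.1) in the wrist image, with its corners turned about 30° to the jaws.

```bash
python3 - <<'E'
from h import *
p=np.load("w5.npy",allow_pickle=True).item()
S=np.array([(165,125),(243,123),(280,183),(246,245),(172,246),(132,186)])/3.3333+[213,153]
print(hexfit(p,S,74),plane(p,np.array([206,187])/3.3333+[213,153],74))
go(665,-124.8,100,-25)
E
```

```text
(array([ 668.8, -125.8]), 'flatnormal mod60: 6.4', 'AF', np.float64(31.0), array([8., 5., 7., 7., 6., 5.])) [ 668.33697954 -125.74413893   74.        ]
t 17.625 pos [ 663.6 -135.3  176.5] rot [179.8  -0.4   5. ] F [ 1.2 -0.3  0.8] open 0.999
units [ 0.05 -0.26  1.91] turn [ 0.1 -0.4 30. ]
```

Call:
move_arm(series="-1 0.11 -0.26 0.4 0 -0.4 0;-1 0 0 0.4 0 0 -10.5;-1 0 0 0.4 0 0 -10.5;-1 0 0 0.3 0 0 -10.4;-1 0 0 0 0 0 0")

```text
clock: 18.25
eef_pos: [664.0, -121.9, 111.2]
tcp_rot: [-3.14, 0.005, 0.649]
contact_force: [0.1, -0.4, 0.9]
opening: 1.0
```

```bash
python3 -c "
from h import *
go(667,-124.6,45,36.4)"
```

```text
t 18.25 pos [ 664.  -121.9  111.2] rot [-179.9    0.3   37.2] F [ 0.1 -0.4  0.9] open 1.0
units [0.03 0.1  1.66] turn [-0.1  0.3  0.8]
```

Call:
move_arm(series="-1 0.03 0.1 0.5 0 0.3 0.8;-1 0 0 0.5 0 0 0;-1 0 0 0.5 0 0 0;-1 0 0 0.14 0 0 0;-1 0 0 0 0 0 0")

```text
clock: 18.88
eef_pos: [666.8, -124.1, 40.0]
tcp_rot: [-3.139, 0.001, 0.624]
contact_force: [-0.4, 0.1, -0.6]
opening: 0.998
```

```bash
python3 -c "
from h import *
go(667,-124.6,44,36.4)"
```

```text
t 18.875 pos [ 666.8 -124.1   40. ] rot [-179.9    0.    35.8] F [-0.4  0.1 -0.6] open 0.998
units [-0.    0.01 -0.1 ] turn [-0.1  0.  -0.6]
```

Call:
move_arm(series="-1 0 0 -0.1 0 0 -0.6;0.3 0 0 0 0 0 0;1 0 0 0 0 0 0;1 0 0 0 0 0 0;1 0 0 0 0 0 0;1 0 0 0 0 0 0;1 0 0 0 0 0 0;1 0 0 0 0 0 0", grip_force=80)

```text
clock: 19.88
eef_pos: [668.5, -124.4, 46.9]
tcp_rot: [3.141, -0.002, 0.635]
contact_force: [-0.3, 0.6, 1.2]
opening: 0.357
```

```bash
python3 - <<'E'
from h import *
go(565,173.5,210,34.6)
p=vision.camera_params("wrist");np.save("w6.npy",p,allow_pickle=True);s=r.sense()
f=vision.grab_frame("wrist")[:,:,::-1].copy();cv2.imwrite("pics/w6.png",f)
x,y=213+70,240+70;h=70
g=cv2.cvtColor(f[240:380,213:353],cv2.COLOR_BGR2GRAY)
m=((g<50)*255).astype(np.uint8)
for c in cv2.findContours(m,cv2.RETR_LIST,cv2.CHAIN_APPROX_SIMPLE)[0]:
    if 300<cv2.contourArea(c)<1500: print(cv2.contourArea(c),cv2.minAreaRect(c))
g4=cv2.cvtColor(cv2.imread("pics/w4.png")[240:380,213:353],cv2.COLOR_BGR2GRAY)
for c in cv2.findContours(((g4<50)*255).astype(np.uint8),cv2.RETR_LIST,cv2.CHAIN_APPROX_SIMPLE)[0]:
    if 300<cv2.contourArea(c)<1500: print('w4',cv2.contourArea(c),cv2.minAreaRect(c))
E
```

```text
t 19.875 pos [ 668.5 -124.4   46.9] rot [ 1.80e+02 -1.00e-01  3.64e+01] F [-0.3  0.6  1.2] open 0.357
units [ 2.35 -7.53 -4.08] turn [ 0.  -0.1  1.8]
971.0 ((105.95295715332031, 118.12800598144531), (31.555517196655273, 52.12944793701172), 34.2156982421875)
681.5 ((72.70001220703125, 69.60000610351562), (30.410520553588867, 25.491174697875977), 26.56505012512207)
w4 744.0 ((73.0538558959961, 73.96923065185547), (27.535709381103516, 30.140439987182617), 60.2551155090332)
```

```bash
python3 - <<'E'
from h import *
p=np.load("w6.npy",allow_pickle=True).item()
e=np.array([668.5,-124.4]);a=np.radians(36.4);R=np.array([[np.cos(a),np.sin(a)],[np.sin(a),-np.cos(a)]])
for z in(72.5,74): print(R.T@(plane(p,(285.7,309.6),z)[:2]-e))
E
```

```text
[-1.14242607  1.11629203]
[-0.10879029  1.11794709]
```

Call:
move_arm(series="1 0 0 -0.5 0 0 0;1 0 0 -0.9 0 0 0;1 0 0 -0.95 0 0 0;1 0 0 -0.95 0 0 0;1 0.2 -0.6 -0.9 0 0 0;1 0.3 -0.95 0 0 0 0;1 0.3 -0.95 0 0 0 0;1 0.3 -0.95 0 0 0 0;1 0.3 -0.95 0 0 0 0;1 0.3 -0.95 0 0 0 0;1 0.3 -0.95 0 0 0 0;1 0.3 -0.9 0 0 0 0;1 0 -0.3 0 0 0 0;1 0 0 0 0 0 0;1 0 0 0 0 0 0")

```text
clock: 21.8
eef_pos: [558.4, 178.6, 233.6]
tcp_rot: [3.14, -0.005, 0.633]
contact_force: [-0.2, -0.2, -3.6]
opening: 0.359
```

```bash
python3 -c "
from h import *
go(564,173.5,195,34.6)"
```

```text
t 21.8 pos [558.4 178.6 233.6] rot [179.9  -0.3  36.3] F [-0.2 -0.2 -3.6] open 0.359
units [0.03 0.18 0.97] turn [ 0.1 -0.3  1.7]
```

Call:
move_arm(series="1 0.03 0.18 0.4 0.1 -0.3 1.7;1 0 0 0.5 0 0 0;1 0 0 0.2 0 0 0;1 0 0 0 0 0 0")

```text
clock: 22.3
eef_pos: [565.4, 169.2, 186.0]
tcp_rot: [3.141, 0.002, 0.595]
contact_force: [-0.3, -0.1, -3.4]
opening: 0.359
```

```bash
python3 - <<'E'
from h import *
go(564,173.5,175,34.6)
im=[]
for n in("scene","side"):
    p=vision.camera_params(n);f=vision.grab_frame(n)[:,:,::-1];x,y=proj(p,[564.3,172.5,140]).astype(int);print(x-40,y-40)
    im.append(cv2.resize(f[y-40:y+40,x-40:x+40],(400,400),interpolation=cv2.INTER_CUBIC))
cv2.imwrite("pics/m8.png",np.hstack(im))
E
```

```text
t 22.3 pos [565.4 169.2 186. ] rot [1.80e+02 1.00e-01 3.41e+01] F [-0.3 -0.1 -3.4] open 0.359
units [ 0.03 -0.11  0.28] turn [ 0.   0.1 -0.5]
362 187
205 113
```

View pics/m8.png

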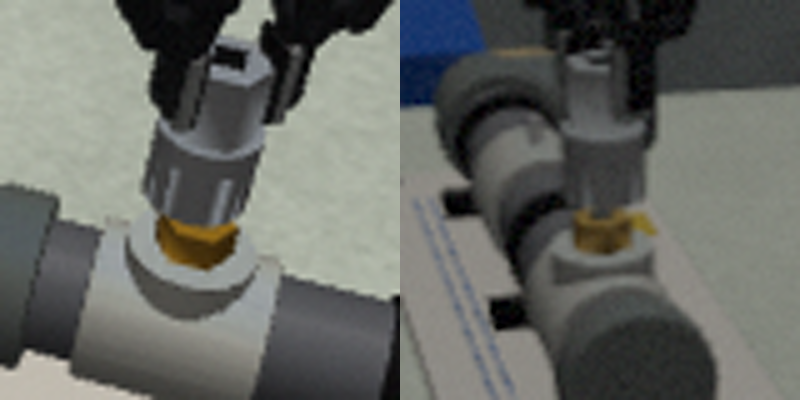

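In the scene crop, socket hole (232,57) sits a little left of the nut's axis, which matches the measured 4 mm y error. I correct that before going down.

Call:
move_arm(series="1 0.03 -0.11 0.1 0 0 -0.5;1 0 0 0.1 0 0 0;1 0 0 0 0 0 0")

```text
clock: 22.78
eef_pos: [564.9, 174.6, 179.7]
tcp_rot: [3.14, -0.001, 0.605]
contact_force: [0.5, -0.1, -3.3]
opening: 0.354
```

```bash
python3 -c "
from h import *
go(564,173.5,165,34.6)"
```

```text
t 22.775 pos [564.9 174.6 179.7] rot [ 1.799e+02 -1.000e-01  3.470e+01] F [ 0.5 -0.1 -3.3] open 0.354
units [-0.04  0.01  0.37] turn [ 0.1 -0.1  0.1]
```

Call:
move_arm(series="1 -0.04 0.01 0.12 0 0 0;1 -0.01 0 0.15 0 0 0;1 -0.01 0 0.12 0 0 0")

```text
clock: 23.15
eef_pos: [563.4, 173.1, 163.7]
tcp_rot: [3.14, -0.003, 0.606]
contact_force: [0.1, 0.9, -2.4]
opening: 0.358
```

```bash
python3 -c "
from h import *
go(564,173.5,158,34.6)"
```

```text
t 23.15 pos [563.4 173.1 163.7] rot [179.9  -0.2  34.7] F [ 0.1  0.9 -2.4] open 0.358
units [ 0.02 -0.    0.14] turn [ 0.1 -0.2  0.1]
```

It goes on freely: rim at about 121 mm, 10 mm below the nut's top. I continue to the boss.

Call:
move_arm(series="1 0 0 0.1 0 -0.2 0;1 0 0 0.08 0 0 0")

```text
clock: 23.4
eef_pos: [563.8, 173.3, 157.7]
tcp_rot: [3.14, 0.0, 0.605]
contact_force: [-11.8, -3.6, 37.6]
opening: 0.355
```

```bash
python3 -c "
from h import *
go(564,173.5,158,34.6)"
```

```text
t 23.4 pos [563.8 173.3 157.7] rot [179.9   0.   34.7] F [-11.8  -3.6  37.6] open 0.355
units [ 0.01 -0.   -0.01] turn [0.1 0.  0.1]
```

Call:
move_arm(series="1 0 0 0.03 0 0 0;1 0 0 0.03 0 0 0")

```text
clock: 23.65
eef_pos: [563.7, 173.3, 157.8]
tcp_rot: [3.14, 0.001, 0.606]
contact_force: [-4.0, -0.7, 8.2]
opening: 0.358
```

```bash
python3 - <<'E'
from h import *
go(564,173.5,158,34.6)
f=vision.grab_frame("scene")[:,:,::-1];g=vision.grab_frame("side")[:,:,::-1]
R=lambda im,x,y,w,h:cv2.resize(im[y:y+h,x:x+w],(400,300),interpolation=cv2.INTER_CUBIC)
cv2.imwrite("pics/m9.png",np.vstack([np.hstack([R(f,200,170,120,90),R(g,190,220,160,120)]),np.hstack([R(f,352,190,100,75),R(g,196,110,100,75)])]))
for _ in range(4): vision.grab_frame("side")
go(564,173.5,158,34.6);print(r.sense()['qvel'].round(3))
E
```

```text
t 23.65 pos [563.7 173.3 157.8] rot [179.9   0.   34.7] F [-4.  -0.7  8.2] open 0.358
units [ 0.01 -0.   -0.  ] turn [0.1 0.  0.1]
t 23.95 pos [563.6 173.3 157.8] rot [179.9   0.   34.7] F [-4.8 -1.6 10.4] open 0.359
units [ 0.01  0.   -0.  ] turn [0.1 0.  0.1]
[0.001 0.001 0.    0.    0.001 0.001]
```

View pics/m9.png

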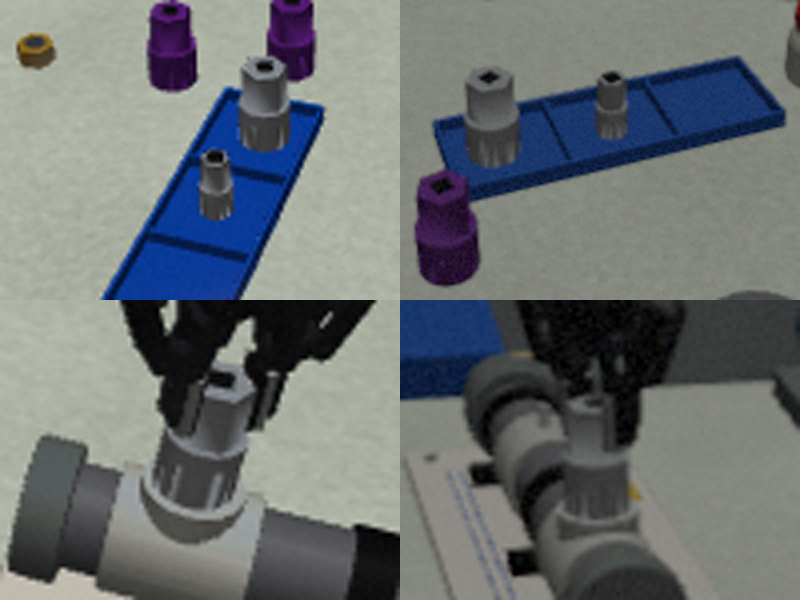

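The seated socket's rim is on the boss, at about (197,505) and (600,515) in the lower crops. The other large socket and the small one stand in the tray.

```bash
python3 -c "
from rig import r
print(r.sign_off())"
```

```text
the job is handed in; nothing more can be done
None
```

The job is handed in, with the fitting socket seated on the nut and still gripped at a commanded 80 N. No verdict was reported.

- **Non-fitting socket:** I tried the left socket first. It stopped with its rim at the nut's top at every offset I tried, so I stood it back upright in its bay.
- **Fitting socket:** The right socket slid freely over the nut and stopped at TCP z 157.8 mm, against about 157.9 expected with the rim on the boss. It was pressing about 10–14 N and the arm was at rest.
- **Last pictures:** The rim was on the boss, and the returned socket and the small socket stood upright in the tray. The purple look-alikes and the spare nut were in view and looked in place; I did not re-check the other bystanders. The clock read about 24 s of the 51 allowed.
- **Disagreements:** The wrist camera and the two fixed cameras differed by 1–4 mm on socket positions. While I was testing the left socket it slipped slightly in the jaws, and contact forces briefly reached about 40 N, both there and when I set it down on the tray floor.

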